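# Hold the spring clip open over the basket's side

### The arm

A 7-joint arm with a two-finger parallel gripper is mounted at the origin on the work surface. World frame = base frame: x ahead of the robot, y to its left, z up, the work surface at z = 0. Lengths are in mm, angles in rad, forces in N, time in s.
With the tool pointing down it reaches from about 400 to 875 mm from the base axis. Payload 4.4 kg.
Tool frame: the origin (TCP) lies at the very end of the fingers, on their centre line; the grasp point (between the pads) lies 19 mm behind it; z points along the fingers, y is the direction in which the jaws open and shut (so a half turn about z gives the same grasp; the last joint's range is limited). The gripper opens to 85 mm and grips with 20 to 120 N. Pads are 22 mm wide; open, the fingers measure 114 mm over their backs; the gripper's body (76 mm by 85 mm) begins 54 mm behind the grasp point. The pads swing forward as they close: fully open they stand 13 mm farther back than shut.
Start: joints at [-1.324, 0.628, 0.038, 1.517, -0.027, 0.996, -0.02], TCP at [199.996, 618.482, 202.213] pointing down, gripper open.
Joint ranges: [-3.06, 3.06], [-0.37, 2.12], [-1.25, 1.32], [0.18, 2.47], [-1.1, 4.24], [0.23, 1.98], [-2.94, 2.94]. Speed limits (rad/s): [2.57, 2.57, 3.14, 3.14, 3.14, 3.14, 3.14].

### API

Orientations are given as [roll, pitch, yaw] about the fixed x, y, z axes, in that order (R = Rz(yaw) Ry(pitch) Rx(roll)).
In Python, from cell import ctrl gives the robot as it stands. The module is installed in compiled form; this text tells all that it offers.
- The arm moves only by the shell command python3 -m jog 'ROWS'. ROWS is text: rows parted by semicolons, each of 7 numbers parted by spaces: the shift along the tool's x, y, z in mm, then the turn, a rotation vector about the tool's x, y, z in degrees, then the opening, from -1 (shut) to 1 (fully open). In form: x y z wx wy wz claw; .... A call has 1 to 8 rows; each row is the pose to reach, as a shift and turn from the pose commanded when the call began, along the tool's axes at that moment; what a row does not reach only later rows make up. A row lasts 1/8 s, in which the tool goes at most 62.5 mm and 10.7 degrees, less where a joint would pass 70% of its speed; a pose out of reach is approached as far as the arm can. A call with a gripper value outside its range is refused whole. The fingers move at their own pace and stop on an object; the grip force is fixed at half the most. Time passes only in rows, so rows that repeat a pose let the fingers close. It gives the time, the measured TCP pose, the force and the opening at its end, in the units of the state.
- ctrl.read_state(): the state, without advancing time (a new reading comes with each control period).
- ctrl.get_image(name): name is "side" or "top"; returns a dict with "image" (420x560x3 uint8, red, green, blue), "z_map" (420x560 float32, mm along the optical axis (not along the pixel's ray), 0 where there is no reading), "vertical_fov" (degrees; the focal length in pixels is half the picture's height over the tangent of half this angle, whatever the lens; pixels are square), "cx", "cy" (the principal point, pixels), "extrinsics" (4x4, takes a point from world to camera coordinates). Camera axes: x right, y down, z forward; pixel columns grow to the right and rows downward; lengths in mm; the calibration is good to about 2 mm. A picture is of the moment at which its call begins.
- ctrl.finish_job(): hands the job in, once; it reports no verdict.
The state is a dict: "clock": time; "qpos": joint angles; "qd": joint speeds; "tau": joint torques, N m; "eef_pos": TCP position; "tool_rot": TCP orientation; "force": force on the tool from outside, world axes, zero at the start; "torque": the same for the moment, N m; "width": finger opening in mm.
Only numpy, scipy, OpenCV 4.12 (cv2) and the standard library are available. Lean on these libraries where they do the work, as an engineer would, in place of code of your own. Each camera call takes 0.05 s, during which the arm holds its last target.

### The job

Turn the unfinished basket, keeping it upright on the bench, so that the outside of its tall woven side stands flush against the steel stop bar, near the bar's middle, and let go of it. Then squeeze the wooden spring clip open, take it off its rack and bring it down over the top edge of that woven side, and finish while still holding it there, wide open: one jaw on each side of the edge and lower than it, the clip not touching the basket, so that I can slip the rim strip in. Leave the tin, the secateurs and the bodkin where they are.

Things in the scene. Friction and masses are not known exactly. Their poses are not given: they have to be found in the camera images.
- stop: Stop bar: bent steel angle fixed to the bench, 160 mm long (along its y). Origin at bench height, middle of its upright face; that face is the plane x = 0, looks to -x (roughly towards the robot), 25 mm high, 4 mm thick; its 3 mm thick foot lies behind, to +x.
- basket: Unfinished square basket, loose, 0.4 kg. Origin: centre of the underside, z up. Base 110 x 110 x 12 mm; on its +x edge stands the tall woven side (see panel_top), on the others a border up to 17 mm high. Mid-base stands a batten to grip: 50 mm along x, 18 mm along y, from 12 to 55 mm above the underside. At the start its yaw is about 50 to 120 degrees more than the bar's.
- panel_face (a point): Point on the basket at underside height, middle of the outer face of the woven side: 55 mm along the basket's +x from its origin; axes as the basket's. The base's edge and the woven side's outer face lie in one plane.
- panel_top (a point): Middle of the top edge of the woven side, in the middle of its thickness: 52.5 mm along +x and 85 mm above the basket's origin; axes as the basket's. The side is 5 mm thick (x) and 100 mm wide (y).
- rack: Clip rack fixed to the bench: foot 90 (x) x 110 (y) x 20 mm with an upright steel lath 4 mm thick (x), 110 mm long (y), top edge at 85 mm. Origin: centre of the underside. It stands to the robot's left or right.
- clip: Wooden spring clip (big peg), 60 g, 24 mm wide along y, clamped on the rack's lath, jaws down, handles up. Origin midway between the shut jaw tips, at their lower end, 56 mm above the bench; the frame belongs to the -x lever and tilts with it. Pivot 34 mm above the origin, along y, with a 10 mm thick coil that rests on the lath.
- pivot (a point): Centre of the clip's pivot. The two handles run from 4 to 46 mm beyond it, upwards. On the rack they splay 0.3 rad each and measure 45 mm across their backs at the top. Squeezed fully together, along the clip's x, their backs are parallel and 18 mm apart.
- lever (a joint): Clip opening angle in rad: 0 as it sits on the 4 mm lath, 0.6 fully squeezed (hard stop, which takes the rest of the grip). The spring always shuts it; full opening takes about 12 N on each handle, 30 mm beyond the pivot.
- tip_a (a point): Inner lower edge of the jaw on the clip's -x side, middle of its width. The jaw is 8 mm thick beyond it, outwards.
- tip_b (a point): Inner lower edge of the other jaw, which moves away from tip_a as the clip opens (4 mm apart on the rack, about 24 mm fully open).
- tin: Bystander: tin 76 mm across and 90 mm high with cut willow rods standing up to about 150 mm. Origin: centre of the underside.
- secateurs: Bystander: secateurs lying on the bench, 170 mm long along x, 18 mm high; origin near the pivot, about bench height.
- bodkin: Bystander: bodkin lying on the bench, wooden handle (-x) and steel spike (+x), 170 mm long, 28 mm high; origin near where the two meet, bench height.
There are look-alikes about, which are no part of the job. Of the things like the clip, leave any that is black; of the rest the smaller one is meant.

How it is judged:
By the outcome, as a careful person would: the job done as asked, in the order asked, and still so for the second after the job is handed in, while the arm keeps its last pose, push and grip.
It also fails if it takes over 56 s, if anything falls off the work surface, if the arm or the gripper's body presses on something with over 40 N, if the wrist force passes 120 N, or if a joint passes its speed limit or range.

## Working session

There is one attempt and no reset: what is moved stays moved. The work goes in short steps, Python scripts to look and compute and a shell command to move; the robot and the scene stay as the last step left them, time stands still between calls to the robot, and variables do not carry over. Pictures are saved under pics/ and viewed, and the job is handed in when it is done.

```bash
ls; mkdir -p pics
cat > h.py <<'E'
import numpy as np,cv2
from cell import ctrl
def grab(n,tag):
    d=ctrl.get_image(n); np.savez('/tmp/%s.npz'%tag,**{k:np.array(v) for k,v in d.items()})
    cv2.imwrite('pics/%s.png'%tag,d['image'][:,:,::-1]); return d
def load(tag): 
    z=np.load('/tmp/%s.npz'%tag); return {k:z[k] for k in z.files}
def world(d):
    H,W=d['z_map'].shape; f=H/2/np.tan(np.radians(float(d['vertical_fov']))/2)
    v,u=np.mgrid[0:H,0:W]; z=d['z_map']
    P=np.stack([(u-float(d['cx']))/f*z,(v-float(d['cy']))/f*z,z],-1)
    E=d['extrinsics']; return (P-E[:3,3])@E[:3,:3]
def proj(d,p):
    H=d['z_map'].shape[0]; f=H/2/np.tan(np.radians(float(d['vertical_fov']))/2)
    E=d['extrinsics']; c=np.atleast_2d(p)@E[:3,:3].T+E[:3,3]
    return np.c_[c[:,0]/c[:,2]*f+d['cx'],c[:,1]/c[:,2]*f+d['cy']]
E
python3 - <<'E'
from h import *
for n in ('side','top'):
    d=grab(n,n+'0'); print(n,d['vertical_fov'],d['cx'],d['cy'],d['extrinsics'].round(3).tolist())
s=ctrl.read_state();print({k:np.round(v,3).tolist() for k,v in s.items()})
E
```

```text
pics
side 48.75686194196888 282.18677120209577 200.39259315094736 [[0.78, -0.626, 0.012, -424.178], [-0.419, -0.536, -0.733, 295.538], [0.466, 0.567, -0.68, 785.848], [0.0, 0.0, 0.0, 1.0]]
top 55.008616513248455 279.32729830189214 207.93182036225795 [[0.013, -1.0, 0.017, -18.01], [-0.981, -0.016, -0.195, 518.801], [0.195, -0.014, -0.981, 798.285], [0.0, 0.0, 0.0, 1.0]]
{'clock': 0.1, 'qpos': [-1.324, 0.629, 0.038, 1.518, -0.027, 0.996, -0.02], 'qd': [-0.0, -0.002, -0.001, -0.003, 0.0, 0.0, -0.001], 'tau': [0.003, -56.452, 1.23, -19.397, 0.011, 0.005, 0.0], 'eef_pos': [199.762, 617.907, 201.378], 'tool_rot': [-3.14, -0.0, 2.829], 'force': [0.398, -0.329, 0.262], 'torque': [0.011, 0.026, 0.034], 'width': 85.317}
```

View pics/side0.png

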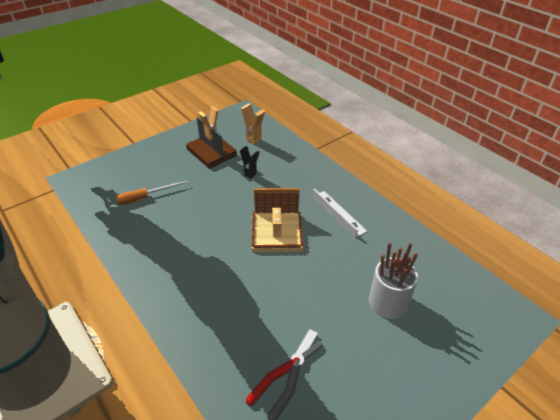

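View pics/top0.png

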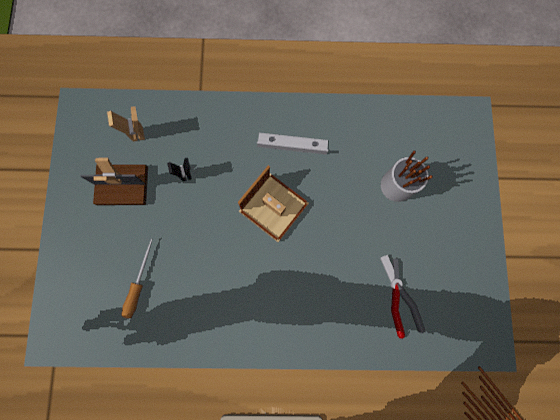

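Run:
```python
from h import *
a=load('side0')['image'][:,:,::-1]; b=load('top0')['image'][:,:,::-1]
A=cv2.resize(a[90:200,170:280],(400,400),interpolation=cv2.INTER_CUBIC)
B=cv2.resize(b[95:215,80:200],(400,400),interpolation=cv2.INTER_CUBIC)
cv2.imwrite('pics/crop0.png',np.hstack([A,B]))
A=cv2.resize(a[175:265,235:375],(400,257),interpolation=cv2.INTER_CUBIC)
B=cv2.resize(b[120:250,220:340],(400,433),interpolation=cv2.INTER_CUBIC)
A=np.vstack([A,np.zeros((433-257,400,3),np.uint8)])
cv2.imwrite('pics/crop1.png',np.hstack([A,B]))
for t,pts in (('side0',[(253,125),(208,125),(250,160),(210,150),(276,210),(277,235),(270,240),(340,210)]),('top0',[(125,122),(107,175),(103,163),(130,200),(180,168),(273,203),(255,185),(258,215),(290,145)])):
    d=load(t);W=world(d)
    for u,v in pts: print(t,u,v,W[v,u].round(1))
```

```text
side0 253 125 [687.1 303.6  62.8]
side0 208 125 [563.6 323.3 102.7]
side0 250 160 [595.  190.   58.8]
side0 210 150 [564.4 329.5  21. ]
side0 276 210 [538.6  15.8  55.4]
side0 277 235 [515.1 -17.8  19.8]
side0 270 240 [498.2 -14.8  12.6]
side0 340 210 [689.5 -34.9   4. ]
top0 125 122 [701.4 326.1  59.3]
top0 107 175 [572.5 338.7  93.6]
top0 103 163 [588.6 336.5 122.6]
top0 130 200 [537.8 315.6  18.3]
top0 180 168 [606.4 206.4  38.4]
top0 273 203 [528.5   3.2  55.5]
top0 255 185 [561.2  40.9  77.1]
top0 258 215 [510.4  35.8  10.9]
top0 290 145 [668.6 -32.8  24.8]
```

View pics/crop0.png

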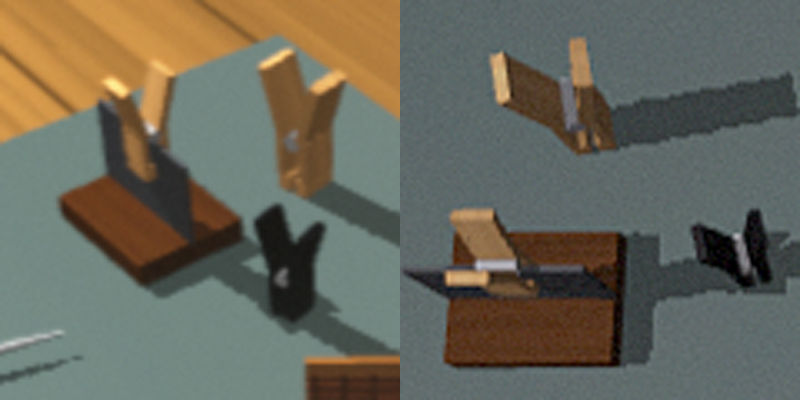

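View pics/crop1.png

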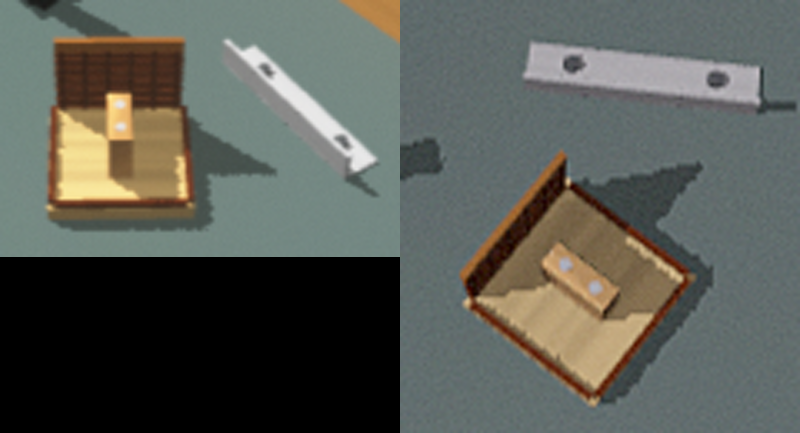

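Run:
```python
from h import *
def sel(tag,lo,hi):
    W=world(load(tag)).reshape(-1,3); ok=load(tag)['z_map'].reshape(-1)>0
    return W[ok&np.all((W>lo)&(W<hi),1)]
def rect(P,n):
    r=cv2.minAreaRect(P[:,:2].astype(np.float32)); print(n,len(P),'z',np.percentile(P[:,2],[5,50,95]).round(1),'c',np.round(r[0],1),np.round(r[1],1),round(r[2],1),'mean',P.mean(0).round(1))
for t in ('side0','top0'):
    rect(sel(t,(600,-150,16),(760,60,40)),t+' bar upright')
    rect(sel(t,(600,-150,2.),(760,60,40)),t+' bar all')
    rect(sel(t,(450,-100,80),(650,120,95)),t+' panel top')
    rect(sel(t,(450,-100,7),(650,120,95)),t+' basket')
    rect(sel(t,(490,-40,50),(560,40,60)),t+' batten')
    rect(sel(t,(450,250,10),(630,420,28)),t+' rackfoot')
    rect(sel(t,(450,250,70),(630,420,88)),t+' lath')
    rect(sel(t,(450,250,95),(630,420,180)),t+' handles')
```

```text
side0 bar upright 230 z [16.9 22.8 26.4] c [664.4 -38.8] [ 82.7 143.2] 20.9 mean [664.4 -42.1  22.2]
side0 bar all 1201 z [ 2.1  3.5 24.5] c [679.5 -45.1] [159.4 208.9] 0.3 mean [674.7 -47.9   7.8]
side0 panel top 168 z [80.4 83.8 86.7] c [561.4  43.1] [12.4 98.8] 51.3 mean [560.3  44.   83.7]
side0 basket 2943 z [10.2 16.3 80.9] c [530.5   2.6] [116.5 109.6] 52.9 mean [537.8  12.3  30.7]
side0 batten 156 z [52.1 54.9 57.1] c [529.7   0.9] [50.6 17.3] 52.0 mean [527.9  -0.8  54.7]
side0 rackfoot 735 z [12.  19.8 23.3] c [531.9 334.8] [179.1 121.2] 7.5 mean [563.1 328.   19.3]
side0 lath 152 z [70.7 80.2 86. ] c [572.2 341.8] [ 23.8 113.2] 9.9 mean [572.6 332.   79.5]
side0 handles 217 z [ 97.  116.5 133. ] c [575.2 335.8] [44.3 29.5] 5.6 mean [575.9 332.8 116.3]
top0 bar upright 224 z [16.8 23.8 27. ] c [667.5 -36.8] [ 83.  137.5] 24.4 mean [666.1 -36.8  23. ]
top0 bar all 1899 z [ 2.1  3.2 24.3] c [679.9 -45. ] [209.8 159.5] 89.9 mean [678.  -43.8   6. ]
top0 panel top 137 z [81.8 85.1 87.5] c [562.1  43.6] [ 5.9 98.8] 52.8 mean [561.8  43.3  84.9]
top0 basket 2766 z [ 9.9 13.2 79.4] c [530.6   1.8] [110.5 110.2] 52.7 mean [532.3   6.2  23.3]
top0 batten 206 z [52.3 54.9 57.6] c [530.2   1.6] [49.7 18.8] 51.0 mean [529.9   1.6  54.9]
top0 rackfoot 1483 z [16.7 19.8 22.5] c [534.5 334.9] [186.4 119.7] 8.8 mean [566.9 334.8  19.7]
top0 lath 201 z [73.5 83.3 86.9] c [573.1 341.8] [ 21.6 109.9] 8.4 mean [573.7 337.7  81.4]
top0 handles 287 z [ 97.  122.4 133.7] c [575.1 335.4] [43.3 25.5] 1.4 mean [579.2 333.8 119.3]
```

Run:
```python
from h import *
def sel(tag,lo,hi):
    W=world(load(tag)).reshape(-1,3); ok=load(tag)['z_map'].reshape(-1)>0
    return W[ok&np.all((W>lo)&(W<hi),1)]
def clean(P,d=8,n=6):
    from scipy.spatial import cKDTree
    t=cKDTree(P); return P[[len(x)>n for x in t.query_ball_point(P,d)]]
for t in ('side0','top0'):
    P=clean(sel(t,(600,-150,21),(760,60,30)))
    # keep biggest cluster along y
    vx,vy,x0,y0=cv2.fitLine(P[:,:2].astype(np.float32),cv2.DIST_HUBER,0,.01,.01).ravel()
    if vy<0: vx,vy=-vx,-vy
    s=(P[:,:2]-[x0,y0])@[vx,vy]; c=(P[:,:2]-[x0,y0])@[vy,-vx]
    g=abs(c)<6
    m=np.array([x0,y0])+np.array([vx,vy])*(s[g].min()+s[g].max())/2
    print(t,'bar yaw',np.degrees(np.arctan2(-vx,vy)).round(2),'mid',m.round(1),'len',np.ptp(s[g]).round(1),'res',np.percentile(c[g],[2,50,98]).round(1),P[:,2].mean())
    for (lo,hi,n) in (((450,250,15),(630,420,24),'rackfoot'),((450,250,80),(630,420,89),'lathtop'),((450,250,100),(640,420,180),'handle')):
        P=clean(sel(t,lo,hi)); 
        if n=='rackfoot': P=P[(P[:,1]>270)&(P[:,1]<395)&(P[:,0]>505)]
        r=cv2.minAreaRect(P[:,:2].astype(np.float32)); print(n,np.round(r[0],1),np.round(r[1],1),round(r[2],1),P[:,2].max(),P.min(0).round(),P.max(0).round())
        vx,vy,x0,y0=cv2.fitLine(P[:,:2].astype(np.float32),cv2.DIST_HUBER,0,.01,.01).ravel(); print('  line',np.degrees(np.arctan2(-vx,vy)).round(2),x0,y0)
```

```text
side0 bar yaw -5.2 mid [665.9 -39. ] len 156.0 res [-2.1 -0.   3.4] 23.982699645958085
rackfoot [574.1 340.1] [ 90.8 110.2] 1.3 23.97839370389729 [528. 285.  15.] [620. 395.  24.]
  line -155.55 558.6586 336.7958
lathtop [573.2 338.5] [ 22.9 106.6] 9.8 88.28782274540187 [564. 285.  80.] [587. 392.  88.]
  line -177.91 573.875 324.9356
handle [575.3 335.1] [43.9 26.7] 2.1 134.0653979524661 [553. 321. 100.] [597. 348. 134.]
  line -84.36 575.38196 330.46872
top0 bar yaw -5.55 mid [666.8 -36.9] len 158.3 res [-2.1  0.   3.2] 24.64115431422464
rackfoot [574.9 340.8] [ 89.2 109.9] 1.3 23.943168121680458 [529. 285.  16.] [620. 395.  24.]
  line -152.56 560.1697 343.01703
lathtop [572.3 341.6] [ 18.7 110. ] 5.9 88.96994316908024 [564. 287.  80.] [584. 397.  89.]
  line -179.04 574.9426 339.97263
handle [575.  335.5] [43.3 25.5] 1.0 135.36585428532993 [553. 323. 100.] [597. 348. 135.]
  line -81.06 579.8576 333.35413
```

```bash
cat >> h.py <<'E'
from scipy.spatial.transform import Rotation as R
def rel(pos,yawdeg):
    s=ctrl.read_state(); r0=R.from_euler('xyz',s['tool_rot'])
    t=R.from_euler('xyz',[180,0,yawdeg],degrees=True)
    sh=r0.inv().apply(np.array(pos)-s['eef_pos']); w=np.degrees((r0.inv()*t).as_rotvec())
    print('t',s['clock'],'at',np.round(s['eef_pos'],1),'rot',np.degrees(s['tool_rot']).round(1),'F',np.round(s['force'],1),'w',round(float(s['width']),1),'q7',round(s['qpos'][6],2))
    print('rel:',sh.round(1),w.round(1))
E
python3 - <<'E'
from h import *
rel((530.2,1.6,130),52.5)
E
```

```text
t 0.1 at [199.8 617.9 201.4] rot [-179.9   -0.   162.1] F [ 0.4 -0.3  0.3] w 85.3 q7 -0.02
rel: [-504.  -484.6   72.2] [-1.000e-01  1.000e-01  1.096e+02]
```

```bash
python3 -m jog '-504 -485 20 0 0 109.6 -0.2;-504 -485 20 0 0 109.6 -0.2;-504 -485 20 0 0 109.6 -0.2;-504 -485 20 0 0 109.6 -0.2;-504 -485 20 0 0 109.6 -0.2;-504 -485 20 0 0 109.6 -0.2;-504 -485 20 0 0 109.6 -0.2;-504 -485 20 0 0 109.6 -0.2'
python3 - <<'E'
from h import *
rel((530.2,1.6,120),52.5)
E
```

```text
clock: 1.1
eef_pos: [436.6, 176.3, 187.9]
tool_rot: [3.142, -0.0, 1.323]
force: [0.2, 1.0, 1.0]
width: 34.0
t 1.1 at [436.6 176.3 187.9] rot [180.   -0.   75.8] F [0.2 1.  1. ] w 34.0 q7 -0.38
rel: [-146.4  133.6   67.8] [-0.  -0.  23.3]
```

```bash
python3 -m jog '-146 134 68 0 0 23.3 -0.2;-146 134 68 0 0 23.3 -0.2;-146 134 68 0 0 23.3 -0.2;-146 134 68 0 0 23.3 -0.2;-146 134 68 0 0 23.3 -0.2'
python3 - <<'E'
from h import *
grab('top','top1');grab('side','side1')
rel((530.2,1.6,19),52.5)
E
```

```text
clock: 1.72
eef_pos: [531.0, 2.0, 119.1]
tool_rot: [-3.141, 0.002, 0.918]
force: [-0.7, -0.2, 0.4]
width: 34.0
t 1.825 at [530.4   5.1 119.7] rot [-179.9   -0.    52.9] F [0.1 0.7 0.3] w 34.3 q7 -0.27
rel: [ -3.    2.1 100.7] [-0.1 -0.   0.4]
```

View pics/top1.png

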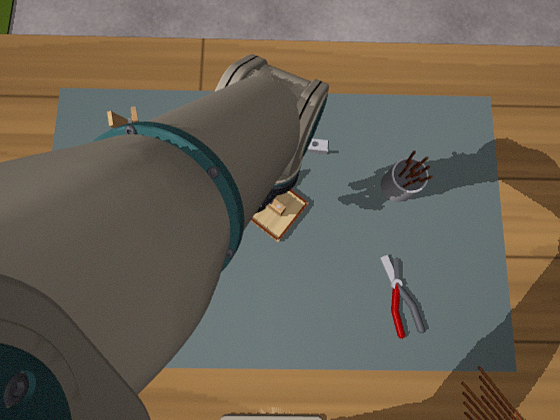

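View pics/side1.png

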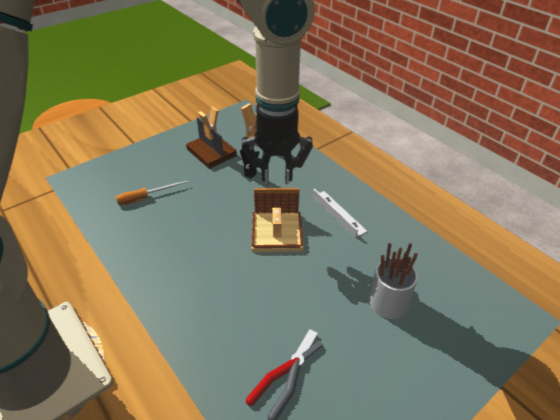

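```bash
python3 -m jog '0 0 0 0 0 0 -0.2;0 0 0 0 0 0 -0.2'
python3 - <<'E'
from h import *
rel((530.2,1.6,19),52.5)
print(proj(load('side1'),[[530,2,120],[530,2,55]]).round())
E
```

```text
clock: 2.08
eef_pos: [530.9, 5.5, 120.3]
tool_rot: [-3.141, -0.001, 0.924]
force: [0.2, -0.3, -0.1]
width: 34.0
t 2.075 at [530.9   5.5 120.3] rot [-180.   -0.   53.] F [ 0.2 -0.3 -0.1] w 34.0 q7 -0.26
rel: [ -3.6   1.8 101.3] [-0.  -0.   0.5]
[[277. 193.]
 [277. 215.]]
```

Run:
```python
from h import *
d=load('side1');W=world(d)
m=d['z_map']>0
for v in range(150,200,4):
    print(v,[(u,W[v,u].round(0).tolist()) for u in (266,270,288,292) if W[v,u,2]>50])
a=d['image'][90:260,200:350,::-1]
cv2.imwrite('pics/c2.png',cv2.resize(a,(600,680)[:2] if 0 else (530,600),interpolation=cv2.INTER_CUBIC))
```

```text
150 [(266, [504.0, 2.0, 241.0]), (270, [509.0, -3.0, 241.0]), (288, [535.0, -24.0, 242.0])]
154 [(266, [504.0, 3.0, 231.0]), (270, [510.0, -2.0, 232.0]), (288, [537.0, -22.0, 231.0])]
158 [(266, [503.0, 2.0, 223.0]), (270, [508.0, -4.0, 224.0]), (288, [537.0, -23.0, 222.0]), (292, [559.0, -8.0, 202.0])]
162 [(266, [506.0, 6.0, 209.0]), (288, [540.0, -19.0, 208.0]), (292, [548.0, -21.0, 206.0])]
166 [(266, [507.0, 7.0, 198.0]), (288, [541.0, -18.0, 198.0]), (292, [548.0, -22.0, 197.0])]
170 [(266, [508.0, 8.0, 188.0]), (288, [543.0, -16.0, 186.0]), (292, [551.0, -19.0, 183.0])]
174 [(266, [509.0, 10.0, 176.0]), (288, [541.0, -19.0, 178.0]), (292, [549.0, -21.0, 175.0])]
178 [(266, [508.0, 10.0, 166.0]), (288, [542.0, -18.0, 167.0]), (292, [550.0, -20.0, 164.0])]
182 [(266, [507.0, 8.0, 157.0]), (288, [542.0, -18.0, 156.0])]
186 []
190 [(266, [542.0, 56.0, 84.0]), (270, [550.0, 51.0, 83.0]), (288, [582.0, 29.0, 81.0]), (292, [588.0, 22.0, 83.0])]
194 [(266, [542.0, 56.0, 71.0]), (270, [549.0, 50.0, 72.0]), (288, [582.0, 28.0, 69.0]), (292, [589.0, 22.0, 70.0])]
198 [(266, [542.0, 56.0, 59.0]), (270, [549.0, 51.0, 59.0]), (288, [581.0, 26.0, 59.0]), (292, [587.0, 20.0, 61.0])]
```

View pics/c2.png

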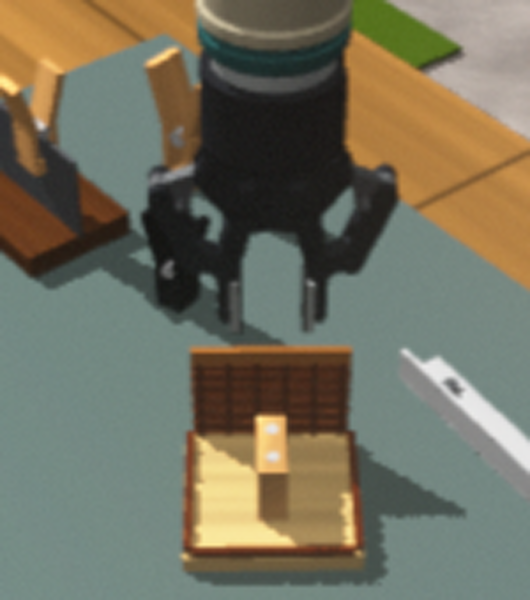

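Run:
```python
from h import *
d=grab('side','side2');W=world(d)
for v in range(174,200,2):
    print(v,[(u,W[v,u].round(0).tolist()) for u in (266,288) if W[v,u,2]>90])
rel((530.2,1.6,19),52.5)
```

```text
174 [(266, [507.0, 8.0, 178.0]), (288, [542.0, -17.0, 177.0])]
176 [(266, [510.0, 12.0, 169.0]), (288, [543.0, -17.0, 171.0])]
178 [(266, [507.0, 9.0, 167.0]), (288, [543.0, -16.0, 165.0])]
180 [(266, [508.0, 10.0, 161.0]), (288, [543.0, -17.0, 161.0])]
182 [(266, [507.0, 9.0, 157.0]), (288, [543.0, -16.0, 155.0])]
184 []
186 []
188 []
190 []
192 []
194 []
196 []
198 []
t 2.125 at [531.    5.2 120.2] rot [-180.    -0.    52.9] F [-0.3  0.6  0.8] w 34.0 q7 -0.26
rel: [ -3.5   1.5 101.2] [-0.  -0.   0.4]
```

```bash
python3 -m jog '-3 1 0 0 0 0 -1;-3 1 0 0 0 0 -1;-3 1 0 0 0 0 -1;-3 1 0 0 0 0 -1'
python3 - <<'E'
from h import *
d=grab('side','side3');W=world(d)
a=d['image'][90:260,200:350,::-1]
cv2.imwrite('pics/c3.png',cv2.resize(a,(530,600),interpolation=cv2.INTER_CUBIC))
for v in range(174,200,2):
    print(v,[(u,W[v,u].round(0).tolist()) for u in (272,276,280) if W[v,u,2]>90])
rel((530.2,1.6,19),52.5)
E
```

```text
clock: 2.62
eef_pos: [530.1, 1.0, 119.9]
tool_rot: [-3.142, -0.0, 0.922]
force: [1.1, -0.1, 0.5]
width: -0.2
174 [(272, [516.0, 1.0, 178.0]), (276, [523.0, -4.0, 178.0]), (280, [527.0, -11.0, 180.0])]
176 [(272, [517.0, 2.0, 172.0]), (276, [521.0, -6.0, 175.0]), (280, [527.0, -11.0, 175.0])]
178 [(272, [516.0, 1.0, 168.0]), (276, [522.0, -5.0, 169.0]), (280, [527.0, -11.0, 170.0])]
180 [(272, [518.0, 3.0, 160.0]), (276, [520.0, -7.0, 166.0]), (280, [528.0, -10.0, 163.0])]
182 [(272, [517.0, 2.0, 156.0]), (276, [521.0, -6.0, 160.0]), (280, [529.0, -9.0, 157.0])]
184 [(276, [521.0, -7.0, 155.0]), (280, [528.0, -10.0, 153.0])]
186 []
188 []
190 []
192 []
194 []
196 []
198 []
t 2.675 at [530.1   1.  119.9] rot [-180.     0.    52.8] F [-0.7  0.3 -0. ] w 0.0 q7 -0.26
rel: [  0.5  -0.2 100.9] [-0.   0.   0.3]
```

View pics/c3.png

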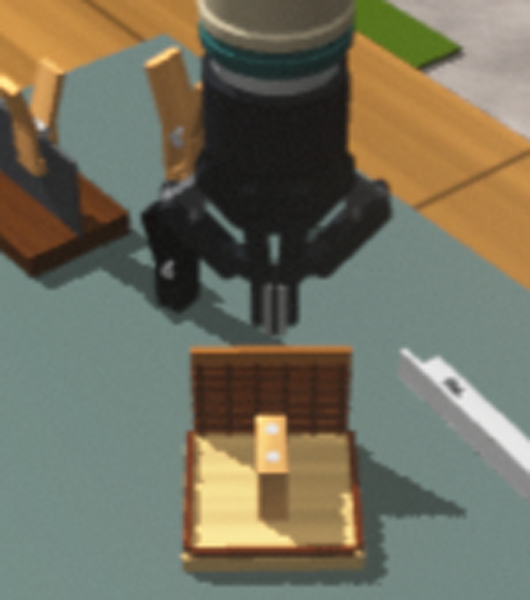

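```bash
python3 -m jog '0 0 0 0 0 0 -0.2;0 0 0 0 0 0 -0.2;0 0 50 0 0 0 -0.2;0 0 95 0 0 0 -0.2;0 0 95 0 0 0 -0.2;0 0 95 0 0 0 -0.2'
python3 - <<'E'
from h import *
d=grab('side','side4');W=world(d)
a=d['image'][110:280,200:350,::-1]
cv2.imwrite('pics/c4.png',cv2.resize(a,(530,600),interpolation=cv2.INTER_CUBIC))
rel((530.2,1.6,19),52.5)
E
```

```text
clock: 3.42
eef_pos: [531.0, 0.6, 26.0]
tool_rot: [3.14, -0.001, 0.922]
force: [-0.3, -0.4, 0.6]
width: 34.6
t 3.475 at [531.5   0.7  26.5] rot [ 1.799e+02 -1.000e-01  5.280e+01] F [0.8 0.6 0.8] w 34.0 q7 -0.16
rel: [-0.1 -1.5  7.5] [ 0.1 -0.1  0.3]
```

View pics/c4.png

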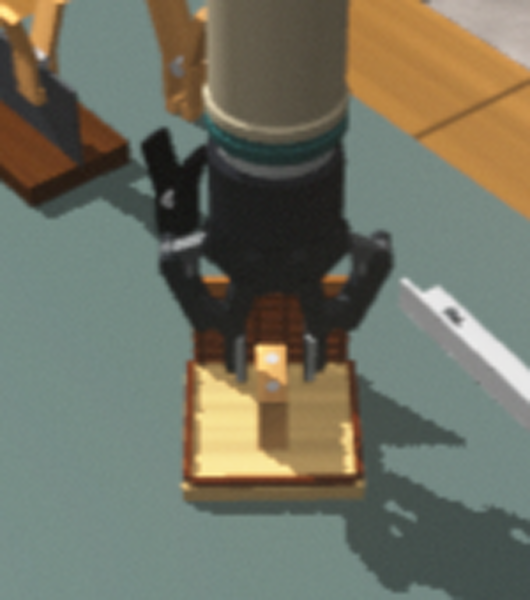

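Run:
```python
from h import *
d=load('side4');W=world(d)
for v in range(198,224,2):
    print(v,[(u,W[v,u].round(0).tolist()) for u in (264,266,268,284,286,288,290)])
```

```text
198 [(264, [502.0, 9.0, 116.0]), (266, [502.0, 3.0, 121.0]), (268, [504.0, -2.0, 123.0]), (284, [575.0, 33.0, 58.0]), (286, [534.0, -22.0, 120.0]), (288, [537.0, -25.0, 121.0]), (290, [544.0, -23.0, 115.0])]
200 [(264, [500.0, 6.0, 114.0]), (266, [503.0, 3.0, 115.0]), (268, [507.0, 2.0, 113.0]), (284, [575.0, 33.0, 52.0]), (286, [548.0, -6.0, 96.0]), (288, [540.0, -22.0, 112.0]), (290, [545.0, -23.0, 109.0])]
202 [(264, [502.0, 9.0, 105.0]), (266, [505.0, 7.0, 105.0]), (268, [89.0, -553.0, 756.0]), (284, [575.0, 33.0, 46.0]), (286, [547.0, -7.0, 91.0]), (288, [540.0, -22.0, 106.0]), (290, [544.0, -24.0, 105.0])]
204 [(264, [501.0, 8.0, 101.0]), (266, [503.0, 4.0, 103.0]), (268, [508.0, 4.0, 100.0]), (284, [574.0, 32.0, 41.0]), (286, [542.0, -14.0, 94.0]), (288, [540.0, -22.0, 101.0]), (290, [543.0, -25.0, 101.0])]
206 [(264, [503.0, 11.0, 92.0]), (266, [508.0, 10.0, 90.0]), (268, [507.0, 3.0, 95.0]), (284, [575.0, 33.0, 33.0]), (286, [540.0, -16.0, 90.0]), (288, [542.0, -20.0, 92.0]), (290, [547.0, -20.0, 89.0])]
208 [(264, [503.0, 11.0, 87.0]), (266, [506.0, 8.0, 86.0]), (268, [508.
[... 839 characters left out ...]
0, 23.0, 14.0]), (286, [539.0, -18.0, 63.0]), (288, [542.0, -21.0, 64.0]), (290, [580.0, 16.0, 12.0])]
218 [(264, [528.0, 47.0, 13.0]), (266, [533.0, 46.0, 10.0]), (268, [535.0, 41.0, 13.0]), (284, [564.0, 19.0, 13.0]), (286, [567.0, 15.0, 14.0]), (288, [572.0, 14.0, 12.0]), (290, [575.0, 10.0, 13.0])]
220 [(264, [526.0, 43.0, 11.0]), (266, [529.0, 40.0, 11.0]), (268, [533.0, 38.0, 11.0]), (284, [559.0, 13.0, 14.0]), (286, [563.0, 10.0, 13.0]), (288, [569.0, 10.0, 10.0]), (290, [572.0, 7.0, 11.0])]
222 [(264, [522.0, 38.0, 11.0]), (266, [525.0, 34.0, 12.0]), (268, [528.0, 32.0, 12.0]), (284, [556.0, 9.0, 12.0]), (286, [560.0, 7.0, 12.0]), (288, [564.0, 4.0, 11.0]), (290, [569.0, 3.0, 10.0])]
```

```bash
python3 -m jog '0 -1.5 12 0 0 0 -0.2;0 -1.5 12 0 0 0 -0.2'; python3 -m jog '0 0 4 0 0 0 -0.2;0 0 4 0 0 0 -0.2'
python3 - <<'E'
from h import *
rel((530.2,1.6,0),52.5)
E
```

```text
clock: 3.72
eef_pos: [528.5, 2.4, 12.9]
tool_rot: [-3.141, -0.0, 0.922]
force: [0.5, 0.1, -0.3]
width: 34.5
clock: 3.98
eef_pos: [528.8, 2.0, 8.8]
tool_rot: [-3.141, 0.0, 0.922]
force: [-0.4, -0.7, 0.3]
width: 34.3
t 3.975 at [528.8   2.    8.8] rot [-180.     0.    52.8] F [-0.4 -0.7  0.3] w 34.3 q7 -0.15
rel: [0.5 1.4 8.8] [-0.   0.   0.3]
```

```bash
python3 -m jog '0 1 9 0 0 0 -0.2;0 1 9 0 0 0 -0.2;0 1 9 0 0 0 -1;0 1 9 0 0 0 -1;0 1 9 0 0 0 -1;0 1 9 0 0 0 -1'
python3 - <<'E'
from h import *
d=grab('side','side5');W=world(d)
a=d['image'][110:280,200:350,::-1]
cv2.imwrite('pics/c5.png',cv2.resize(a,(530,600),interpolation=cv2.INTER_CUBIC))
rel((609.7,-32.8,0),-5.4)
E
```

```text
clock: 4.72
eef_pos: [529.6, 1.3, -0.1]
tool_rot: [-3.142, 0.0, 0.922]
force: [0.7, -0.9, 0.0]
width: 17.2
t 4.775 at [ 5.296e+02  1.300e+00 -1.000e-01] rot [-180.     0.    52.8] F [-0.  -0.3 -0.8] w 17.1 q7 -0.14
rel: [21.2 84.4 -0.1] [ 0.   0.  58.2]
```

View pics/c5.png

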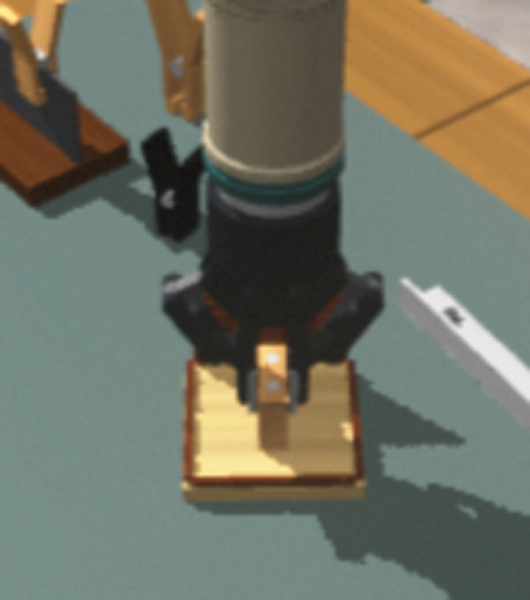

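```bash
python3 -m jog '0.6 7 0 0 0 8 -1;1.2 14 0 0 0 16 -1;1.8 21 0 0 0 24 -1;2.4 29 0 0 0 32 -1;3 37 0 0 0 40 -1;3.6 45 0 0 0 48 -1;4.4 57.6 0 0 0 56 -1;4.4 57.6 0 0 0 58.2 -1'; python3 -m jog '0 0 0 0 0 0 -1;0 0 0 0 0 0 -1'
python3 - <<'E'
from h import *
d=grab('side','side6');d=grab('top','top6')
rel((609.7,-32.8,0),-5.4)
E
```

```text
clock: 5.78
eef_pos: [579.3, -29.9, -0.1]
tool_rot: [3.141, -0.002, -0.094]
force: [0.7, -0.2, 0.1]
width: 17.1
clock: 6.02
eef_pos: [578.3, -29.9, -0.1]
tool_rot: [-3.142, -0.0, -0.092]
force: [1.7, -0.2, -1.5]
width: 17.1
t 6.125 at [ 5.782e+02 -2.990e+01 -1.000e-01] rot [-180.    -0.    -5.3] F [ 1.4  0.1 -0.3] w 17.1 q7 -0.87
rel: [31.6 -0.  -0.1] [-0.  -0.   0.1]
```

View pics/side6.png

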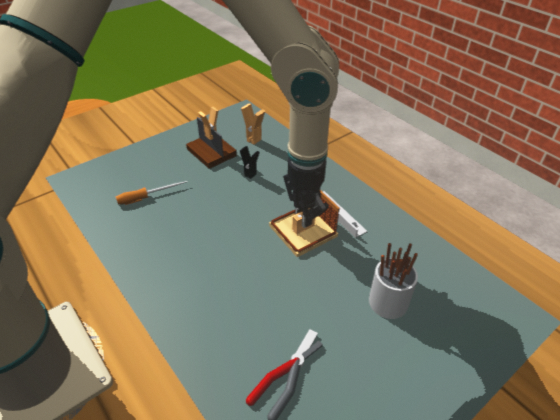

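View pics/top6.png

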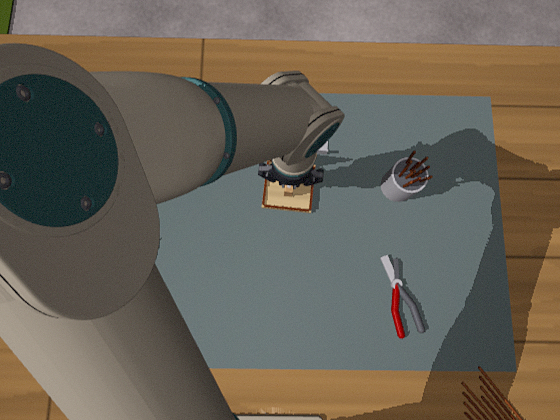

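```bash
python3 -m jog '12 0 0 0 0 0 -1;24 0 0 0 0 0 -1;27 0 0 0 0 0 -1;28 0 0 0 0 0 -1;28 0 0 0 0 0 -1'; python3 -m jog '1.5 0 0 0 0 0 -1;1.5 0 0 0 0 0 -1'; python3 -m jog '1.5 0 0 0 0 0 -1;1.5 0 0 0 0 0 -1'
```

```text
clock: 6.75
eef_pos: [603.1, -32.5, -0.0]
tool_rot: [-3.141, 0.005, -0.094]
force: [-6.8, 0.1, 6.6]
width: 17.1
clock: 7.0
eef_pos: [604.6, -32.6, -0.0]
tool_rot: [-3.141, 0.005, -0.094]
force: [-6.3, 0.6, 7.0]
width: 16.7
clock: 7.25
eef_pos: [606.1, -32.8, -0.0]
tool_rot: [-3.141, 0.005, -0.094]
force: [-6.9, 0.0, 7.2]
width: 17.2
```

```bash
python3 -m jog '1.5 0 0 0 0 0 -1;1.5 0 0 0 0 0 -1'; python3 -m jog '1.5 0 0 0 0 0 -1;1.5 0 0 0 0 0 -1';python3 - <<'E'
from h import *
d=grab('side','side7')
a=d['image'][150:270,250:400,::-1]
cv2.imwrite('pics/c7.png',cv2.resize(a,(750,600),interpolation=cv2.INTER_CUBIC))
rel((609.7,-32.8,0),-5.4)
E
```

```text
clock: 7.5
eef_pos: [607.6, -32.9, -0.0]
tool_rot: [-3.141, 0.005, -0.094]
force: [-7.2, 0.6, 7.3]
width: 17.2
clock: 7.75
eef_pos: [608.9, -33.0, -0.0]
tool_rot: [-3.141, 0.005, -0.094]
force: [-8.2, 1.0, 7.7]
width: 16.8
t 7.8 at [608.9 -33.   -0. ] rot [-179.9    0.3   -5.4] F [-6.6  1.1  7.3] w 17.0 q7 -0.91
rel: [ 0.8 -0.3 -0. ] [-0.1  0.3  0. ]
```

View pics/c7.png

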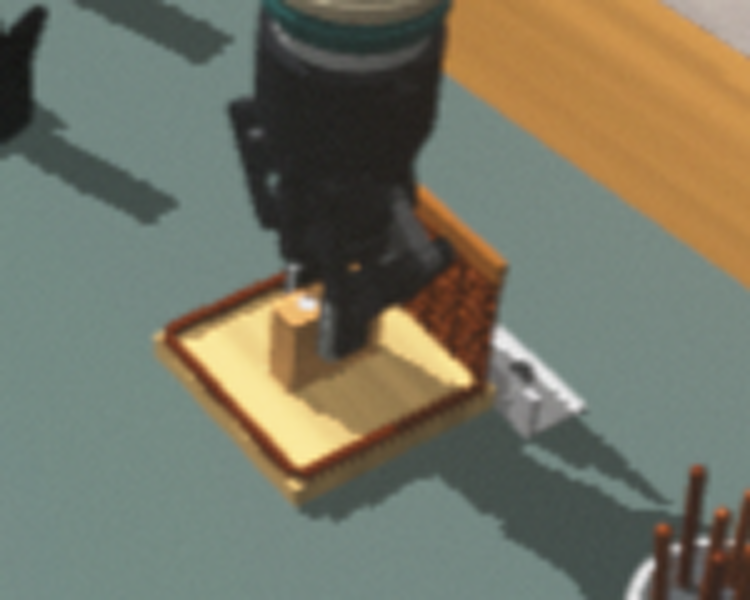

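```bash
python3 -m jog '1 0 0 0 0 0 -1;1 0 0 0 0 0 -1'; python3 -m jog '1 0 0 0 0 0 -1;1 0 0 0 0 0 -1'
```

```text
clock: 8.05
eef_pos: [608.8, -33.0, -0.0]
tool_rot: [-3.14, 0.007, -0.094]
force: [-8.8, 0.7, 10.3]
width: 17.0
clock: 8.3
eef_pos: [608.8, -33.0, -0.0]
tool_rot: [-3.14, 0.009, -0.094]
force: [-11.5, 0.3, 11.2]
width: 17.2
```

```bash
python3 -m jog '1.5 0 0 0 0 0 -1;1.5 0 0 0 0 0 -1;2 0 0 0 0 0 -1'
python3 - <<'E'
from h import *
s=ctrl.read_state();print(s['force'],s['torque'],s['eef_pos'])
E
```

```text
clock: 8.68
eef_pos: [608.7, -32.9, -0.0]
tool_rot: [-3.139, 0.013, -0.094]
force: [-17.7, 1.9, 17.1]
width: 17.1
[-17.73024058   1.85088184  17.07023442] [ 0.08941709  2.94909666 -0.02254688] [ 6.08681136e+02 -3.29435344e+01 -3.30375201e-03]
```

```bash
python3 -m jog '0 0 0 0 0 0 -0.2;0 0 0 0 0 0 -0.2;0 0 0 0 0 0 -0.2'
python3 - <<'E'
from h import *
rel((608.9,-33,130),-5.4)
E
```

```text
clock: 9.05
eef_pos: [616.5, -33.4, -0.2]
tool_rot: [3.142, -0.001, -0.093]
force: [0.6, -0.2, 0.7]
width: 34.1
t 9.05 at [ 6.165e+02 -3.340e+01 -2.000e-01] rot [180.   -0.   -5.3] F [ 0.6 -0.2  0.7] w 34.1 q7 -0.92
rel: [  -7.6    0.3 -130.2] [ 0.  -0.   0.1]
```

```bash
python3 -m jog '-7 0 -30 0 0 0 -0.2;-7.6 0 -90 0 0 0 -0.2;-7.6 0 -150 0 0 0 0;-7.6 0 -150 0 0 0 0.4;-7.6 0 -150 0 0 0 1'
python3 - <<'E'
from h import *
rel((575.1,335.3,140),91.3)
E
```

```text
clock: 9.68
eef_pos: [608.4, -32.2, 149.7]
tool_rot: [-3.141, 0.0, -0.093]
force: [-0.7, 1.0, -0.4]
width: 75.9
t 9.675 at [608.4 -32.2 149.7] rot [-180.     0.    -5.3] F [-0.7  1.  -0.4] w 75.9 q7 -1.05
rel: [ -67.3 -362.8   10. ] [ -0.   -0.  -96.6]
```

```bash
python3 -m jog '-67 -363 0 0 0 -96.6 1;-67 -363 0 0 0 -96.6 1;-67 -363 0 0 0 -96.6 1;-67 -363 0 0 0 -96.6 1;-67 -363 0 0 0 -96.6 1;-67 -363 0 0 0 -96.6 1;-67 -363 0 0 0 -96.6 1;-67 -363 0 0 0 -96.6 1'; python3 -m jog '0 0 0 0 0 -22 1;0 0 0 0 0 -22 1;0 0 0 0 0 -22 1;0 0 0 0 0 -22 1' ;python3 - <<'E'
from h import *
grab('side','side8');grab('top','top8')
rel((575.1,335.3,140),91.3)
E
```

```text
clock: 10.68
eef_pos: [574.1, 335.7, 147.4]
tool_rot: [-3.138, 0.002, 1.415]
force: [0.0, -0.8, 0.2]
width: 85.4
clock: 11.18
eef_pos: [575.2, 334.6, 148.8]
tool_rot: [-3.14, 0.0, 1.787]
force: [0.3, 1.1, 0.1]
width: 85.2
t 11.275 at [575.4 334.8 149.3] rot [-179.9    0.   102.5] F [ 0.3 -0.2  0.3] w 85.4 q7 -0.11
rel: [ 0.5 -0.2  9.3] [-0.1  0.  11.2]
```

View pics/side8.png

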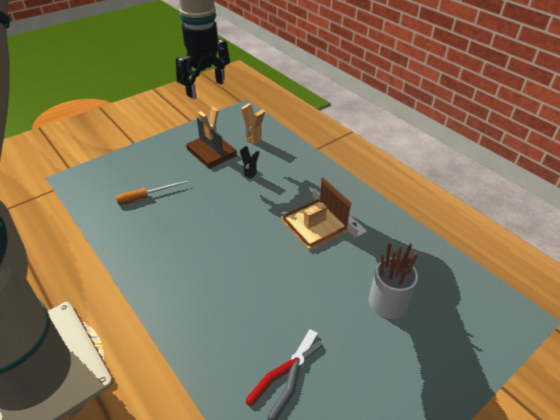

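View pics/top8.png

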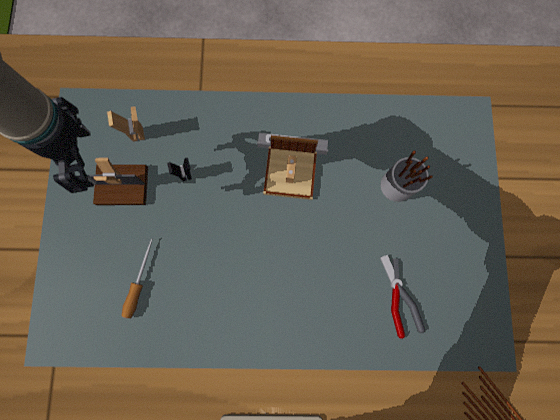

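Run:
```python
from h import *
def sel(tag,lo,hi):
    W=world(load(tag)).reshape(-1,3); ok=load(tag)['z_map'].reshape(-1)>0
    return W[ok&np.all((W>lo)&(W<hi),1)]
for t in ('side8','top8'):
    for n,lo,hi in (('ptop',(630,-110,78),(690,40,95)),('batten',(570,-70,50),(640,0,60)),('basket',(540,-110,7),(664,40,95)),('base',(540,-110,7),(690,40,20))):
        P=sel(t,lo,hi); r=cv2.minAreaRect(P[:,:2].astype(np.float32))
        vx,vy,x0,y0=cv2.fitLine(P[:,:2].astype(np.float32),cv2.DIST_HUBER,0,.01,.01).ravel()
        print(t,n,len(P),np.round(r[0],1),np.round(r[1],1),round(r[2],2),'line',np.degrees(np.arctan2(vy,vx)).round(2),'z',np.percentile(P[:,2],[5,50,95]).round(1),P.mean(0).round(1))
d=load('top8'); a=d['image'][120:210,245:345,::-1]
b=load('side8')['image'][165:255,265:375,::-1]
cv2.imwrite('pics/c8.png',np.hstack([cv2.resize(a,(390,351),interpolation=cv2.INTER_CUBIC),cv2.resize(b,(400,351),interpolation=cv2.INTER_CUBIC)]))
# gripper points
for t in ('side8','top8'):
    P=sel(t,(500,260,145),(650,420,215))
    print(t,len(P),P.min(0).round(),P.max(0).round())
    for z0 in range(160,215,6):
        Q=P[(P[:,2]>=z0)&(P[:,2]<z0+6)]
        if len(Q): print(z0,len(Q),Q.min(0).round(),Q.max(0).round())
```

```text
side8 ptop 152 [662.2 -38.5] [101.3   7.5] 84.46 line 84.5 z [78.5 83.5 86.3] [661.1 -41.8  82.9]
side8 batten 163 [609.8 -34.1] [19.6 51.9] 82.68 line -5.55 z [50.8 54.8 56.7] [608.2 -35.3  54.5]
side8 basket 2541 [610.1 -41.8] [128.1 115.4] 85.46 line -30.26 z [ 9.9 16.4 77.5] [617.9 -43.5  28.2]
side8 base 1550 [613.6 -40.1] [135.1 146.7] 5.63 line -48.66 z [ 9.2 12.6 18.2] [604.8 -40.8  13.1]
top8 ptop 165 [662.3 -38.9] [97.8  6.5] 84.74 line 84.36 z [78.7 84.3 87.1] [661.8 -39.7  83.8]
top8 batten 192 [610.2 -33.8] [17.9 50.6] 84.86 line -5.09 z [52.3 54.9 57.4] [609.6 -33.7  54.9]
top8 basket 2792 [611.7 -41.7] [125.1 115. ] 84.34 line -41.33 z [ 9.6 13.4 75. ] [616.6 -36.9  23.8]
top8 base 2099 [615.  -22.6] [147.7 127.5] 76.75 line 42.93 z [ 9.4 12.4 17.9] [608.5 -33.4  12.8]
side8 145 [518. 310. 190.] [633. 356. 215.]
190 20 [525. 315. 190.] [625. 356. 196.]
196 32 [519. 310. 196.] [631. 352. 202.]
202 45 [519. 311. 202.] [632. 353. 208.]
208 41 [518. 313. 208.] [633. 354. 214.]
214 7 [521. 318. 214.] [626. 342. 215.]
top8 131 [521. 313. 191.] [633. 354. 215.]
190 17 [529. 313. 191.] [620. 354. 196.]
196 33 [525. 313. 196.] [631. 351. 201.]
202 40 [521. 313. 202.] [632. 350. 208.]
208 35 [521. 313. 208.] [633. 348. 214.]
214 6 [523. 314. 214.] [625. 340. 215.]
```

View pics/c8.png

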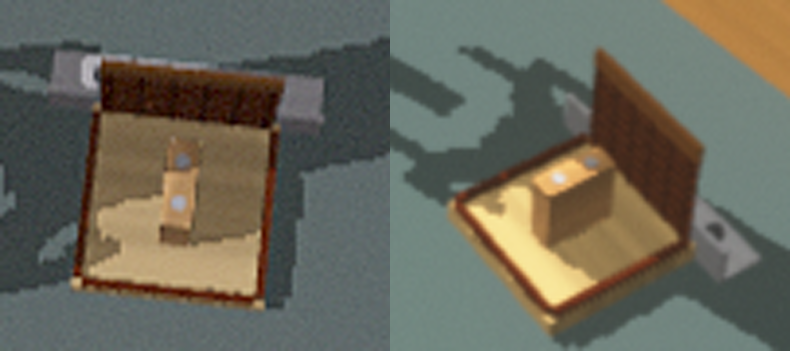

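```bash
python3 -m jog '0.5 0 0 0 0 11.2 1;0.5 0 20 0 0 11.2 1;0.5 0 40 0 0 11.2 1;0.5 0 40 0 0 11.2 1;0.5 0 40 0 0 11.2 1';python3 - <<'E'
from h import *
for t in ('side','top'):
    d=grab(t,t+'9')
a=load('side9')['image'][60:180,150:290,::-1];b=load('top9')['image'][90:220,60:200,::-1]
cv2.imwrite('pics/c9.png',np.hstack([cv2.resize(a,(400,343),interpolation=cv2.INTER_CUBIC),cv2.resize(b,(369,343),interpolation=cv2.INTER_CUBIC)]))
rel((575.1,335.3,72),91.3)
E
```

```text
clock: 11.9
eef_pos: [576.1, 335.6, 110.5]
tool_rot: [3.141, -0.0, 1.594]
force: [-1.0, -0.2, 0.3]
width: 85.3
t 12.0 at [576.4 335.7 111. ] rot [179.9  -0.   91.4] F [ 0.7  0.4 -0.2] w 85.6 q7 -0.25
rel: [-0.4 -1.3 39. ] [ 0.1 -0.   0.1]
```

View pics/c9.png

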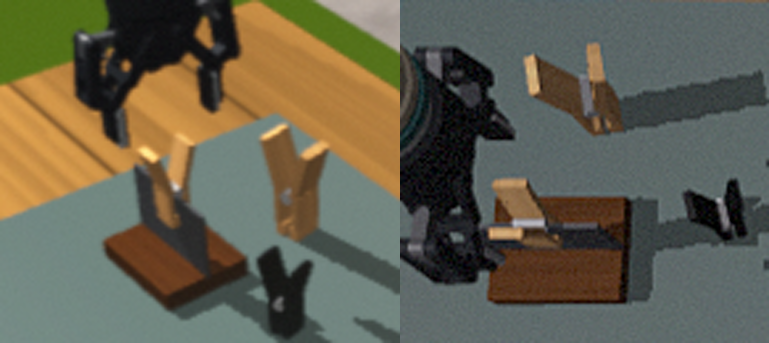

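```bash
python3 -m jog '-0.4 -1.3 15 0 0 0 1;-0.4 -1.3 28 0 0 0 1;-0.4 -1.3 39 0 0 0 1;-0.4 -1.3 39 0 0 0 1;-0.4 -1.3 39 0 0 0 1';python3 - <<'E'
from h import *
for t in ('side','top'):
    d=grab(t,t+'10')
a=load('side10')['image'][70:180,150:280,::-1];b=load('top10')['image'][90:220,60:200,::-1]
cv2.imwrite('pics/c10.png',np.hstack([cv2.resize(a,(406,343),interpolation=cv2.INTER_CUBIC),cv2.resize(b,(369,343),interpolation=cv2.INTER_CUBIC)]))
rel((575.1,335.3,72),91.3)
E
```

```text
clock: 12.62
eef_pos: [574.7, 335.0, 71.0]
tool_rot: [3.141, -0.0, 1.595]
force: [0.8, -0.2, -1.0]
width: 85.3
t 12.725 at [574.8 335.1  71.4] rot [180.   -0.   91.4] F [ 0.3  0.8 -0.2] w 85.4 q7 -0.24
rel: [ 0.2  0.3 -0.6] [ 0.  -0.   0.1]
```

View pics/c10.png

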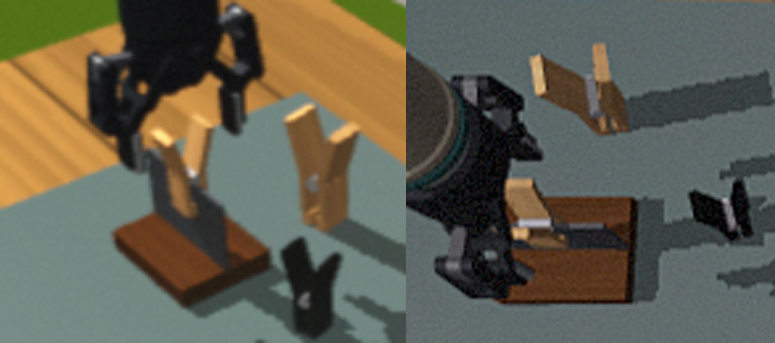

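```bash
python3 -m jog '0 0 0 0 0 0 0;0 0 0 0 0 0 -0.3;0 0 0 0 0 0 -1;0 0 0 0 0 0 -1;0 0 0 0 0 0 -1;0 0 0 0 0 0 -1';python3 - <<'E'
from h import *
for t in ('side','top'):
    d=grab(t,t+'11')
a=load('side11')['image'][70:180,150:280,::-1];b=load('top11')['image'][90:220,60:200,::-1]
cv2.imwrite('pics/c11.png',np.hstack([cv2.resize(a,(406,343),interpolation=cv2.INTER_CUBIC),cv2.resize(b,(369,343),interpolation=cv2.INTER_CUBIC)]))
rel((575.1,335.3,72),91.3)
E
```

```text
clock: 13.48
eef_pos: [577.1, 335.7, 74.1]
tool_rot: [3.136, -0.003, 1.595]
force: [-0.7, -0.3, 13.8]
width: 16.3
t 13.575 at [577.1 335.8  74.1] rot [179.7  -0.2  91.4] F [-0.7 -0.9 13.4] w 16.6 q7 -0.24
rel: [-0.4 -2.   2.1] [ 0.3 -0.2  0.1]
```

View pics/c11.png

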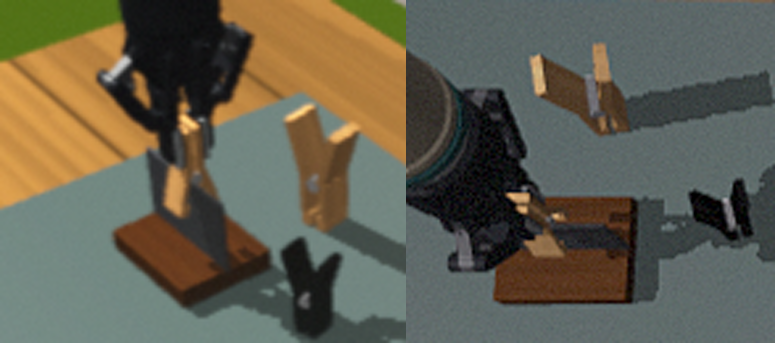

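```bash
python3 -m jog '0 0 -4 0 0 0 -1;0 0 -12 0 0 0 -1;0 0 -30 0 0 0 -1;0 0 -50 0 0 0 -1;0 0 -70 0 0 0 -1;0 0 -70 0 0 0 -1';python3 - <<'E'
from h import *
rel((662.2,-38.7,145),84.6)
for t in ('side','top'):
    d=grab(t,t+'12')
a=load('side12')['image'][50:160,150:280,::-1];b=load('top12')['image'][90:220,60:200,::-1]
cv2.imwrite('pics/c12.png',np.hstack([cv2.resize(a,(406,343),interpolation=cv2.INTER_CUBIC),cv2.resize(b,(369,343),interpolation=cv2.INTER_CUBIC)]))
E
```

```text
clock: 14.32
eef_pos: [576.0, 335.6, 143.7]
tool_rot: [3.137, -0.002, 1.595]
force: [0.4, 0.0, -0.7]
width: 16.4
t 14.325 at [576.  335.6 143.7] rot [ 1.798e+02 -1.000e-01  9.140e+01] F [ 0.4  0.  -0.7] w 16.4 q7 -0.27
rel: [-376.3   77.2   -1.8] [ 0.2 -0.1  6.8]
```

View pics/c12.png

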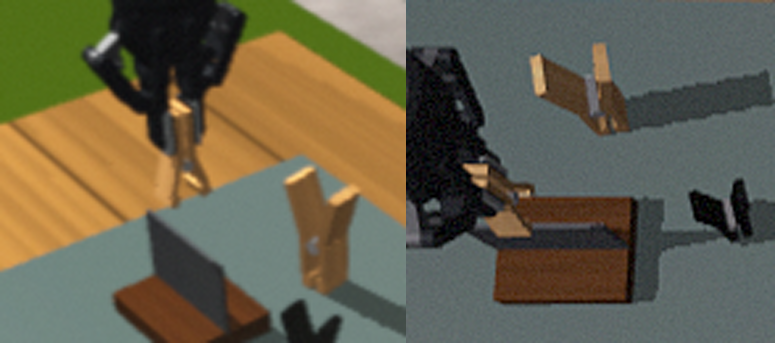

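```bash
python3 -m jog '-60 12 0 0 0 6.8 -1;-120 25 0 0 0 6.8 -1;-180 38 0 0 0 6.8 -1;-240 50 0 0 0 6.8 -1;-290 60 0 0 0 6.8 -1;-330 68 0 0 0 6.8 -1;-360 74 0 0 0 6.8 -1;-376 77 0 0 0 6.8 -1'; python3 -m jog '0 0 0 0 0 0 -1;0 0 0 0 0 0 -1;0 0 0 0 0 0 -1' ;python3 - <<'E'
from h import *
for t in ('side','top'):
    d=grab(t,t+'13')
a=load('side13')['image'][120:240,270:390,::-1];b=load('top13')['image'][90:210,220:340,::-1]
cv2.imwrite('pics/c13.png',np.hstack([cv2.resize(a,(400,400),interpolation=cv2.INTER_CUBIC),cv2.resize(b,(400,400),interpolation=cv2.INTER_CUBIC)]))
rel((662.2,-38.7,145),84.6)
E
```

```text
clock: 15.42
eef_pos: [659.8, -41.5, 140.0]
tool_rot: [-3.14, 0.001, 1.474]
force: [1.4, -0.8, -0.5]
width: 16.5
clock: 15.8
eef_pos: [660.2, -36.8, 140.7]
tool_rot: [-3.141, -0.001, 1.479]
force: [0.3, 0.3, -0.2]
width: 16.3
t 15.9 at [660.3 -37.6 140.9] rot [-180.    -0.    84.7] F [-0.8  0.3 -0.5] w 16.6 q7 0.2
rel: [-0.9  2.  -4.1] [-0.  -0.   0.1]
```

View pics/c13.png

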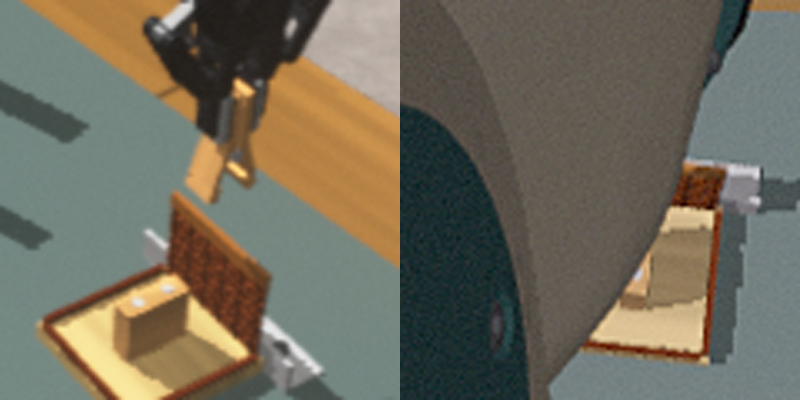

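```bash
cat >> h.py <<'E'
def clipslices(tag,zlo=95,zhi=200,step=4,c=(662.2,-38.7),yaw=-5.45,img=True):
    d=load(tag);W=world(d);I=d['image'].astype(int)
    m=(d['z_map']>0)&(abs(W[...,0]-c[0])<40)&(abs(W[...,1]-c[1])<40)&(W[...,2]>zlo)&(W[...,2]<zhi)
    m&=(I[...,0]-I[...,2]>35)
    P=W[m]; a=np.radians(yaw); n=np.array([np.cos(a),np.sin(a)]); t=np.array([-n[1],n[0]])
    q=np.c_[(P[:,:2]-c)@n,(P[:,:2]-c)@t,P[:,2]]
    for z in np.arange(zlo,zhi,step):
        Q=q[(q[:,2]>=z)&(q[:,2]<z+step)]
        if len(Q): print(z,len(Q),'n',np.percentile(Q[:,0],[0,10,50,90,100]).round(1),'t',np.percentile(Q[:,1],[0,50,100]).round(1))
    return q
E
python3 - <<'E'
from h import *
q=clipslices('side13')
d=load('side13');W=world(d);I=d['image']
for v in range(164,184,1):
    print(v,' '.join('%d/%d'%tuple(((W[v,u,:2]-[662.2,-38.7])@[.9955,-.095],W[v,u,2])) if I[v,u,0]>int(I[v,u,2])+35 and W[v,u,2]>90 else '.' for u in range(322,348,2)))
E
```

```text
123 5 n [-21.1 -21.1 -20.3  10.   10.2] t [ 1.2  7.2 13.9]
127 22 n [-22.4 -22.3 -19.8  10.1  12.2] t [-9.3  1.1 14.9]
131 32 n [-23.8 -20.7 -18.9  10.2  11.8] t [-11.2  -1.7  11.4]
135 26 n [-20.4 -19.4  -6.1  10.5  11.5] t [-10.8  -2.   14.4]
139 23 n [-20.  -19.5 -18.1   9.2  13.1] t [-11.7  -1.3  13.7]
143 23 n [-19.3 -18.4 -16.8  10.4  12.8] t [-9.8 -3.6 14.5]
147 21 n [-17.8 -17.2 -15.6 -11.6  10.1] t [-10.4  -0.9  14.6]
151 25 n [-17.9 -16.1 -13.5   5.7   8.6] t [-10.2  -4.4  14.5]
155 26 n [-15.3 -14.8 -12.6   7.4   9.4] t [-10.3  -2.2  15. ]
159 21 n [-14.4 -14.2 -11.    0.4   6.6] t [-10.5  -3.3  13.7]
163 14 n [-13.  -12.4  -8.7   1.7   5.2] t [-10.8  -8.8   8.2]
167 15 n [-15.9 -15.4  -6.6   4.7   7.2] t [-10.2  -8.6  -1.7]
171 12 n [-12.8  -9.3  -0.   11.7  18.7] t [-10.4  -9.   -3.8]
175 12 n [-22.2  -7.8  -1.6   3.8  13.3] t [-10.7  -8.4  -2.2]
179 10 n [-24.5  -8.1  -1.8   5.1  19.3] t [-11.2  -7.8  -5.3]
183 12 n [-7.  -5.1  1.2 18.3 19.7] t [-11.2  -8.4  -4.1]
187 9 n [-9.2 -6.9  0.2  6.9 17.8] t [-9.9 -9.5 -5.7]
191 14 n [-24.3  -7.9   0.1  19.6  21.1] t [-10.5  -7
[... 618 characters left out ...]
6/136 10/136 9/141 13/141
171 . . . -19/139 -18/142 -18/146 -15/147 -14/150 8/127 6/133 9/135 9/138 .
172 . . . -19/136 -18/140 -19/145 -17/147 -12/145 . 7/130 6/135 11/133 .
173 . . -19/130 -19/134 -19/139 -18/141 -17/145 . . . 6/132 7/136 .
174 . . -21/129 -19/132 -19/135 -18/139 -19/144 . . . 8/128 10/130 .
175 . . -20/126 -18/128 -17/131 -19/137 -19/142 . . . . 11/127 .
176 . . . -21/129 -20/132 -19/135 -18/138 . . . . . .
177 . . . -21/126 -21/131 -20/134 -18/136 . . . . . .
178 . . . . -23/131 -20/132 -18/134 . . . . . .
179 . . . . . -20/129 -19/132 . . . . . .
180 . . . . . -22/129 . . . . . . .
181 . . . . . . . . . . . . .
182 . . . . . . . . . . . . .
183 . . . . . . . . . . . . .
```

```bash
python3 -m jog '-0.9 2 15 0 0 0 -1;-0.9 2 31 0 0 0 -1;-0.9 2 31 0 0 0 -1;-0.9 2 31 0 0 0 -1;-0.9 2 31 0 0 0 -1' ;python3 - <<'E'
from h import *
d=grab('side','side14')
a=d['image'][140:240,290:390,::-1]
cv2.imwrite('pics/c14.png',cv2.resize(a,(600,600),interpolation=cv2.INTER_CUBIC))
rel((662.2,-38.7,87),84.6)
clipslices('side14',zlo=89,zhi=150)
W=world(d);I=d['image']
P=W[(W[...,2]>80)&(W[...,2]<87.5)&(abs(W[...,0]-662)<25)&(abs(W[...,1]+39)<60)&(d['z_map']>0)]
print(len(P),cv2.minAreaRect(P[:,:2].astype(np.float32)))
E
```

```text
clock: 16.52
eef_pos: [662.6, -40.4, 110.3]
tool_rot: [3.141, 0.0, 1.476]
force: [-1.0, -0.2, -0.4]
width: 16.5
t 16.575 at [662.7 -40.3 110.4] rot [179.9  -0.   84.6] F [-0.4 -0.2 -0.9] w 16.1 q7 0.21
rel: [ 1.5 -0.7 23.4] [ 0.1 -0.  -0. ]
93 8 n [-18.8 -18.2  12.3  14.2  15.8] t [-12.5  -6.1   3.2]
97 22 n [-19.5 -18.9 -17.2  11.1  16.6] t [-13.3  -5.7   9.4]
101 32 n [-20.1 -18.2 -14.2  13.   15.5] t [-13.5  -3.6  10.8]
105 24 n [-17.3 -16.9 -14.7  13.3  18.1] t [-14.4  -6.3   9.7]
109 21 n [-17.9 -17.2 -15.   11.6  13. ] t [-13.2  -2.   10.2]
113 19 n [-16.2 -15.8 -13.7  10.   11.6] t [-12.9  -6.4  11.3]
117 19 n [-14.6 -14.2 -12.5   8.9  10.6] t [-13.4  -5.8   9.3]
121 21 n [-14.1 -13.1 -11.    6.8  11.4] t [-13.5  -9.3   9.3]
125 25 n [-14.3 -12.7 -10.6  -7.    7.7] t [-13.9  -2.2  10.9]
129 16 n [-11.5  -9.6  -8.5   3.1   4.8] t [-13.8  -7.2   9. ]
133 16 n [-11.5 -10.8  -6.1   5.    8.1] t [-13.5 -10.7   2.4]
137 10 n [-8.4 -7.2  0.7  5.6  5.8] t [-12.8 -11.6  -8.1]
141 8 n [-6.3 -5.9 -0.4  6.4  8.7] t [-14.  -12.1  -8.6]
145 10 n [-5.8 -3.7  2.9 16.9 20.6] t [-15.8 -11.7  -9.1]
149 3 n [-3.  -1.5  4.5  6.2  6.6] t [-13.2 -12.3 -11.8]
84 ((661.50537109375, -39.799652099609375), (100.5041275024414, 8.83970832824707), 85.84932708740234)
```

View pics/c14.png

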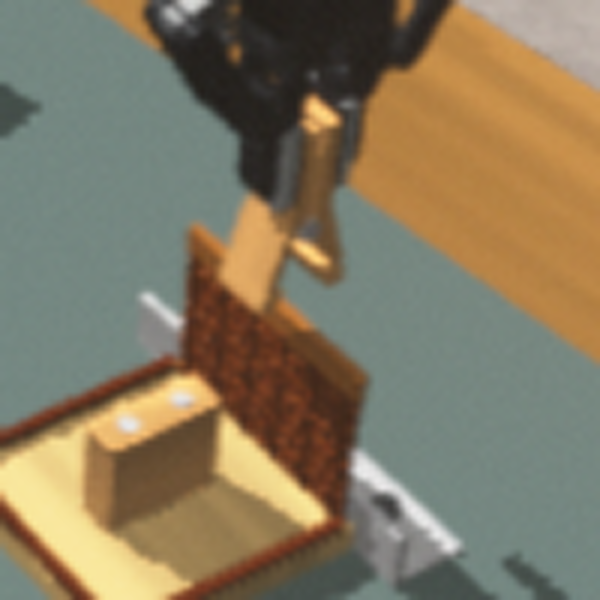

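```bash
python3 -m jog '1 -0.7 5 0 0 0 -1;1 -0.7 11 0 0 0 -1;1 -0.7 17 0 0 0 -1;1 -0.7 23 0 0 0 -1;1 -0.7 23 0 0 0 -1;1 -0.7 23 0 0 0 -1' ;python3 - <<'E'
from h import *
d=grab('side','side15')
a=d['image'][140:240,290:390,::-1]
cv2.imwrite('pics/c15.png',cv2.resize(a,(600,600),interpolation=cv2.INTER_CUBIC))
rel((662.2,-38.7,87),84.6)
clipslices('side15',zlo=88,zhi=125)
d=load('side15');W=world(d)
P=W[(W[...,2]>78)&(W[...,2]<88)&(abs(W[...,0]-662)<25)&(abs(W[...,1]+39)<60)&(d['z_map']>0)]
for v in range(172,200): print(v,' '.join('%d/%d'%((W[v,u,:2]-[662.2,-38.7])@[.9955,-.095],W[v,u,2]) for u in range(322,350,2)))
grab('top','top15')
E
```

```text
clock: 17.32
eef_pos: [661.8, -39.2, 86.9]
tool_rot: [3.141, 0.0, 1.476]
force: [-0.3, -0.1, 0.3]
width: 16.6
t 17.375 at [661.9 -39.2  87.1] rot [180.    0.   84.6] F [0.6 0.  0.1] w 16.6 q7 0.22
rel: [0.5 0.3 0.1] [ 0.  0. -0.]
88 25 n [-19.  -17.7 -15.4   9.4  13.1] t [-12.2  -2.3  11.7]
92 15 n [-16.9 -15.8 -13.5 -10.8  10.7] t [-12.5  -5.9  13.9]
96 20 n [-15.8 -15.4 -12.8  -8.3   8.1] t [-12.8  -3.9   9.3]
100 22 n [-14.9 -13.7 -10.3   6.9   8.5] t [-13.1  -5.   12.9]
104 20 n [-13.6 -12.4 -10.1   2.4   8.6] t [-12.3  -6.   10.6]
108 19 n [-11.7 -11.3  -9.1   2.5   4.6] t [-12.4  -6.8  11.8]
112 10 n [-12.5  -9.5  -1.1   4.8   5.3] t [-12.3 -10.8  -5.4]
116 8 n [-9.  -7.5 -1.   2.8  3.7] t [-11.9 -10.9  -7.4]
120 5 n [-6.6 -5.7  0.6  5.1  6.5] t [-11.8 -11.2 -10.7]
124 3 n [-7.8 -5.9  1.6  3.2  3.6] t [-11.6  -9.9  -7.4]
172 79/0 80/3 84/3 91/0 -22/144 -21/148 -18/148 -14/148 -9/146 -5/145 1/141 8/138 12/137 22/130
173 76/0 82/-2 82/2 88/0 -20/140 -21/146 -16/144 -13/143 -10/145 -3/141 2/138 6/137 11/136 133/0
174 72/1 79/-2 81/1 -21/135 -21/138 -22/144 -16/141 -16/145 -9/141 -
[... 1651 characters left out ...]
 -522/756 -1/51 -17/78 -17/82 -18/88 -16/90 -15/94 -2/82 -1/85 9/77 11/79 14/80 81/0 85/0
193 -1/43 -1/48 -18/77 -16/79 -17/84 -15/87 -14/91 -1/79 -2/84 1/84 9/78 13/78 77/2 84/0
194 -3/43 0/44 -18/74 -16/76 -16/80 -18/89 -13/86 -1/76 -2/82 0/84 1/86 15/72 77/0 81/0
195 0/36 0/41 -19/72 -18/75 -19/82 -17/84 -12/83 0/72 -3/80 -1/83 0/86 72/-1 74/0 77/1
196 -1/34 -2/41 0/44 -20/75 -20/80 -15/79 -12/80 -2/72 -1/75 -1/80 0/83 3/83 72/0 74/2
197 0/30 -2/38 -4/46 0/46 -20/78 -19/81 -14/80 -3/70 -2/73 -3/80 -3/85 0/85 69/1 75/-1
198 -2/30 1/30 -4/44 -3/47 -19/74 -18/77 -11/74 0/63 -2/71 -1/75 -3/81 -2/85 1/85 69/3
199 0/24 -2/33 -2/37 -2/43 -2/48 -18/74 -11/71 -2/64 0/66 -1/72 -2/78 -2/83 0/84 69/0
```

View pics/c15.png

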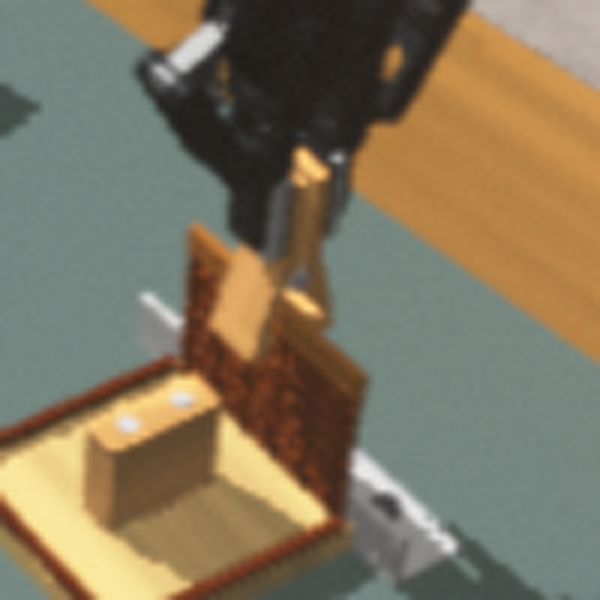

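View pics/top15.png

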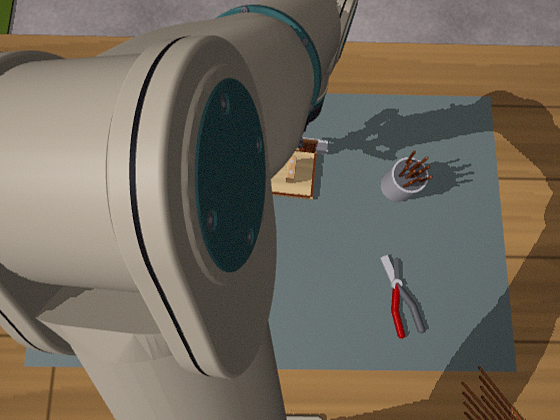

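```bash
python3 - <<'E'
from h import *
a=np.radians(-5.45); n=np.array([np.cos(a),np.sin(a)]); t=np.array([-n[1],n[0]])
for tag in ('side0','top0','side8','top8','side15'):
    d=load(tag);W=world(d);P=W[d['z_map']>0]; q=np.c_[(P[:,:2]-[662.2,-38.7])@n,(P[:,:2]-[662.2,-38.7])@t,P[:,2]]
    e=q[(abs(q[:,1])>54)&(abs(q[:,1])<79)&(q[:,2]>7)&(q[:,2]<20)&(abs(q[:,0])<15)]
    for s in (1,-1):
        f=e[e[:,1]*s>0]; print(tag,'bar face end',s,len(f),np.median(f[:,0]).round(2) if len(f) else '')
    f=q[(abs(q[:,1])<85)&(q[:,2]>22.5)&(q[:,2]<28)&(abs(q[:,0])<12)]
    print('   top edge',len(f),np.median(f[:,0]).round(2))
    for s in (1,-1):
        g=q[(q[:,1]*s>15)&(q[:,1]*s<49)&(q[:,2]>30)&(q[:,2]<78)&(abs(q[:,0])<8)]
        g2=q[(q[:,1]*s>15)&(q[:,1]*s<49)&(q[:,2]>82)&(q[:,2]<89)&(abs(q[:,0])<8)]
        if len(g) and len(g2): print('   panel inner face',s,len(g),np.median(g[:,0]).round(2),'top',np.median(g2[:,0]).round(2))
    b=q[(q[:,2]>50)&(q[:,2]<60)&(abs(q[:,0]+52)<40)&(abs(q[:,1])<30)]
    if len(b): print('   batten',cv2.minAreaRect(b[:,:2].astype(np.float32)))
E
python3 -m jog '0.5 0 0 0 0 0 -1;0.5 0 0 0 0 0 -1;0.5 0 0 0 0 0 -1;0.5 0 0 0 0 0 -1'
```

```text
side0 bar face end 1 23 3.24
side0 bar face end -1 38 2.91
   top edge 116 4.25
top0 bar face end 1 22 3.18
top0 bar face end -1 20 3.19
   top edge 140 4.48
side8 bar face end 1 28 3.16
side8 bar face end -1 47 2.56
   top edge 98 -0.23
   panel inner face 1 150 -1.55 top -0.69
   panel inner face -1 168 -1.78 top -0.53
   batten ((-52.588134765625, -0.38007164001464844), (19.641138076782227, 51.93508529663086), 88.125732421875)
top8 bar face end 1 23 3.17
top8 bar face end -1 24 3.1
   top edge 85 3.04
   panel inner face 1 125 -1.61 top -0.08
   panel inner face -1 120 -1.56 top 0.35
   batten ((-52.262115478515625, -0.11039543151855469), (50.62779235839844, 17.932823181152344), 0.31042012572288513)
side15 bar face end 1 30 3.07
side15 bar face end -1 47 2.38
   top edge 87 -0.4
   panel inner face 1 107 -1.7 top -0.91
   panel inner face -1 169 -1.72 top -0.59
   batten ((-53.14862060546875, 0.6880702972412109), (51.176719665527344, 22.241222381591797), 1.534559726715088)
clock: 17.92
eef_pos: [661.7, -38.6, 86.9]
tool_rot: [-3.142, -0.0, 1.476]
force: [0.1, 0.9, -0.8]
width: 16.4
```

```bash
python3 -m jog '0 0.8 0 0 0 0 -1;0 0.8 0 0 0 0 -1;0 0.8 0 0 0 0 -1';python3 - <<'E'
from h import *
d=grab('side','side16')
cv2.imwrite('pics/c16.png',cv2.resize(d['image'][140:240,290:390,::-1],(600,600),interpolation=cv2.INTER_CUBIC))
rel((662.2,-38.7,87),84.6)
q=clipslices('side16',zlo=70,zhi=112)
E
```

```text
clock: 18.3
eef_pos: [662.5, -38.7, 86.9]
tool_rot: [-3.142, 0.0, 1.476]
force: [0.6, 0.9, -0.9]
width: 16.7
t 18.35 at [662.5 -38.7  86.9] rot [-180.    -0.    84.6] F [ 0.  -0.3 -0.1] w 16.8 q7 0.22
rel: [-0.  -0.3 -0.1] [-0. -0. -0.]
70 27 n [-18.5 -17.6  -1.8  -0.2  14. ] t [-39.   -9.6  38.7]
74 45 n [-20.6 -19.2  -3.2  10.2  15.9] t [-38.9  -7.7  38.4]
78 51 n [-19.9 -17.8  -2.3  12.3  15.8] t [-37.5  -8.5  38.4]
82 58 n [-18.3 -17.4  -1.8   8.6  13.1] t [-39.5  -6.5  39.7]
86 38 n [-18.7 -16.3  -3.8  11.   13.6] t [-39.1  -6.3  35.9]
90 23 n [-16.3 -15.5 -13.4   9.9  13.9] t [-12.2  -5.4  12. ]
94 17 n [-15.1 -14.6 -12.5   8.7   9.5] t [-11.6  -4.5  11.7]
98 22 n [-14.4 -13.1 -11.3  -2.9  10.3] t [-12.   -2.2  11.8]
102 16 n [-13.2 -11.9 -10.2  -0.6   8.8] t [-11.4  -2.2  11.7]
106 20 n [-13.  -10.7  -9.2   3.    5.7] t [-13.7  -5.9  12.5]
110 4 n [-9.2 -7.3  0.7  4.7  4.9] t [-11.4  -9.8  -8.5]
```

View pics/c16.png

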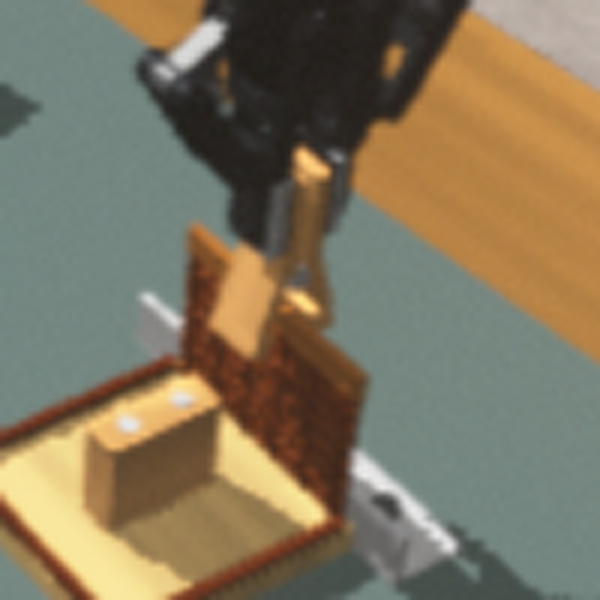

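View pics/side16.png

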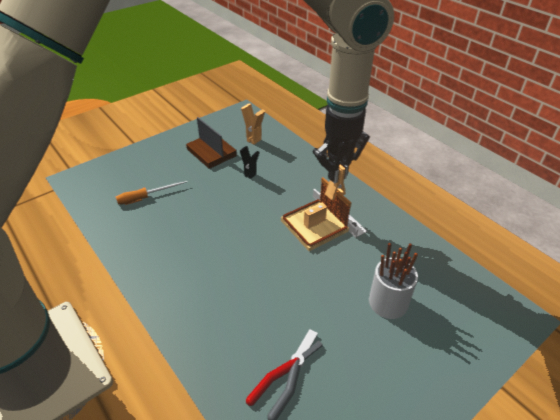

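The last side view (crop at rows 140–240) shows the open clip astride the top edge of the woven side. The near jaw is around (330,188) with its tip below the edge, and the far jaw is at (341,190). The tool feels no force, and the bystanders are where they were.

Run:
```python
from h import *
print(ctrl.finish_job()); s=ctrl.read_state(); print(s['clock'],np.round(s['force'],1),s['width'])
```

```text
the job is handed in; nothing more can be done
None
the job is handed in; nothing more can be done
```

The job is done and handed in at about 18.4 s. The basket is turned and standing flush against the stop bar, and the arm is holding the clip wide open over the top edge of its woven side.

- **Basket:** I slid it along the bench by its batten, turned it about 58°, pressed it against the bar with about 18 N and let go. Seen by both cameras, its outer face matches the bar's face to about 0.3 mm and 0.3°. It stands within a few mm of the bar's middle.
- **Clip:** I took the smaller wooden clip off the rack, squeezed fully (16.7 mm opening; the grip on the 18 mm batten had read 17.2). The near jaw's tip is about 13 mm below the edge. The jaws stand about 11–13 mm either side of the panel's middle, and the coil is about 15 mm above the edge. The force read about zero.
- **Tin, secateurs and bodkin:** I didn't go near them, and in the last picture they stood where they began.

**Checks that disagreed or could not be made:**
- **Tool height:** the visible fingertips stood about 29 mm higher than the reported TCP, so I took grasp heights from the cameras.
- **Top view at the end:** the arm hid the clip from the top camera, so the clip's final position rests on the side camera alone. The far jaw is only partly visible there; its tip was seen down to about 7–13 mm below the edge.

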